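# Read a specimen on the turning carousel

### The job

Lift the cordless reader out of its dock and, with it in the gripper, push the blue post to set the specimen carousel turning anticlockwise seen from above, at about one turn in 4 to 6 seconds. Let it coast freely, and keep the reader's nose close above the red-capped pot, centred on it within about a centimetre and touching nothing, following it for at least 6 seconds while the carousel still makes a turn in 12 seconds or less; push it again if it gets too slow. Then stand the reader back in its dock, fully down, and let go; the carousel may run down by itself, and nothing else on the table is to be disturbed.

Things in the scene. Friction and masses are not known exactly. Their poses are not given: they have to be found in the camera images.
- reader: Cordless reader, loose, 0.16 kg, 150 mm tall, upright in the dock. Origin: centre of the flat end of its nose (underside), z up along it. Black rubber nose: 30 mm diameter, 0 to 30 mm; above it a white square body 32 x 32 mm, 30 to 150 mm, sides parallel to its x and y. Grip it across two facing sides 120 to 132 mm above the origin, 40 to 60 N. Rigid; the nose may push the post.
- dock: Dock of the reader, fixed to the table: black base plate 100 x 100 mm, 6 mm thick, carrying a grey square pocket, inside 44 x 44 mm, walls 6 mm thick reaching 46 mm above the table. Origin: underside centre, on the table; z up, pocket sides parallel to x and y.
- dock_in (a point): Centre of the pocket's inner floor, 6 mm above the table. The nose of the docked reader stands on this point.
- carousel: Specimen carousel: grey foot fixed to the table, origin on the vertical turning axis at table height. It carries a white turntable, 250 mm diameter, top at 50 mm. Every 45 degrees on a circle of 90 mm radius: seven clamped pots (40 mm caps, tops at 96 mm; one red, six white) and one blue push post (30 mm diameter). Aluminium hub to 70 mm.
- sample (a point): Centre of the top of the red cap, 96 mm above the table, 90 mm from the turning axis; moves with the turntable.
- post (a point): Centre of the top of the blue post, 140 mm above the table, 90 mm from the turning axis, 90 degrees ahead of the red cap anticlockwise; turns with the turntable. A nose held 105 to 125 mm above the table passes over the pots (96 mm) and meets only the post.
- turntable (a joint): Angle of the turntable (rad), positive anticlockwise from above, no stops. At 0 the red cap lies from the axis along the carousel's x axis (world x turned by the carousel's yaw). Nominal inertia 0.012 kg m2 (varies by a third); bearing: viscous 0.0008 N m s/rad plus 0.0006 N m dry friction, so from 1.5 rad/s it loses about 0.15 rad/s each second at first.
- cassette_a: White test cassette 70 x 22 x 6 mm, loose bystander; origin underside centre.
- cassette_b: White test cassette like cassette_a, loose bystander.
- cassette_c: White test cassette like cassette_a, loose bystander.
- marker: Black marker pen 135 mm long, 12 mm thick, loose bystander.
- sanitiser: Bottle, 66 mm diameter, 180 mm tall, blue cap, loose bystander; origin underside centre.
There are look-alikes about, which are no part of the job. There is more than one size of the reader; the job needs the largest.

How it is judged:
On the way, in this order (a step that is already met when the one before it is completed fails the run):
1. the reader is lifted out of the dock (nose 60 mm above the dock's floor) (z of reader in the frame of dock_in above 0.06 m and velocity of joint turntable below 0.15 rad/s), for 0.1 s.
2. the carousel turns anticlockwise at 0.7 rad/s or more, with the reader in the gripper (velocity of joint turntable above 0.7 rad/s and contact force between the fingers and reader above 1 N), for 0.1 s.
3. for 5 s the nose stays within 20 mm (horizontally) of the centre of the red cap and 3 to 45 mm above it, while the carousel coasts untouched at more than 0.45 rad/s (horizontal distance between reader and sample below 0.02 m and z of reader in the frame of sample between 0.003 and 0.045 m and velocity of joint turntable above 0.45 rad/s and contact force between carousel and anything else below 0.2 N and contact force between the fingers and reader above 1 N), for 5 s.
At the end, for the whole second after the job is handed in: The reader stands upright (within 0.12 rad) in its dock, nose within 12 mm of the pocket's centre and at most 6 mm above its floor, at rest and released; the bystanders are within 30 mm of where they were. The carousel may still turn (horizontal distance between reader and dock_in below 0.012 m and z of reader in the frame of dock_in below 0.006 m and angle between reader's own z axis and vertical below 0.12 rad and linear speed of reader below 0.02 m/s and distance of each of cassette_a, cassette_b, cassette_c, marker, sanitiser from where it was at the start of the episode below 0.03 m); the robot touches nothing.
It fails at once if the carousel is flung faster than 3 rad/s (velocity of joint turntable above 3 rad/s or velocity of joint turntable below -3 rad/s).
It fails at once if the carousel is struck or pressed with more than 15 N (contact force between carousel and anything else above 15 N).
It fails at once if the reader is tipped over or dropped (leans more than 0.7 rad) (angle between reader's own z axis and vertical above 0.7 rad).
It fails at once if a bystander is knocked away by more than 30 mm (distance of any of cassette_a, cassette_b, cassette_c, marker, sanitiser from where it was at the start of the episode above 0.03 m).
It also fails if it takes over 59 s, if anything falls off the work surface, if the arm or the gripper's body presses on something with over 40 N, if the wrist force passes 120 N, or if a joint passes its speed limit or range.

### The arm

A 6-joint arm with a two-finger parallel gripper is mounted at the origin on the work surface. World frame = base frame: x ahead of the robot, y to its left, z up, the work surface at z = 0. Lengths are in m, angles in rad, forces in N, time in s.
With the tool pointing down it reaches from about 0.35 to 0.775 m from the base axis. Payload 7.3 kg.
Tool frame: the origin (TCP) lies on the front face of the gripper's body, between the roots of the fingers; the fingertips stand ahead of it and the grasp point (between the pads) lies 47 mm ahead of it (finger_overhang is the z of the fingertips in the tool frame, in m); z points along the fingers, y is the line along which they close (so a half turn about z gives the same grasp; the last joint's range is limited). The gripper opens to 92 mm and grips with 3 to 60 N. Pads are 19 mm wide; open, the fingers measure 130 mm over their backs; the gripper's body (75 mm by 190 mm) begins 47 mm behind the grasp point.
Start: joints at [1.203, 0.342, 1.524, -0, 1.275, -0.146], TCP at [0.115, 0.512, 0.292] pointing down, gripper open.
Joint ranges: [-2.53, 2.53], [-0.77, 2.02], [0.04, 2.7], [-1, 4.14], [0.28, 2.66], [-3.11, 3.11]. Speed limits (rad/s): [2.57, 2.57, 3.14, 3.14, 3.14, 3.14].

### API

Orientations are given as [roll, pitch, yaw] about the fixed x, y, z axes, in that order (R = Rz(yaw) Ry(pitch) Rx(roll)).
In Python, from cell import * gives the robot as it stands. The module is installed in compiled form; this text tells all that it offers.
- The arm moves only by the tool arm_command, never from a script. Its argument "series" is a list of rows, each an object of numbers: "x", "y", "z": the shift along the tool's x, y, z in mm; "rx", "ry", "rz": the turn, a rotation vector about the tool's x, y, z in degrees. A call has 1 to 20 rows; each row is the pose to reach, as a shift and turn from the pose commanded when the call began, along the tool's axes at that moment; what a row does not reach only later rows make up. A row lasts 1/10 s, in which the tool goes at most 50 mm and 8.59 degrees, less where a joint would pass 70% of its speed; a pose out of reach is approached as far as the arm can. A call with a gripper value outside its range is refused whole. "hand" is the finger opening in mm, from 0 to 91.8, set as the call begins (left out, the last holds). The fingers move at their own pace and stop on an object; "squeeze" is the grip in N (left out, the last holds). Time passes only in rows, so rows that repeat a pose let the fingers close. It gives the time, the measured TCP pose, the force, the opening and the grip force at its end, in the units of the state.
- observe(): the state, without advancing time (a new reading comes with each control period).
- read_camera(name): name is "scene" or "top" or "wrist"; returns a dict with "pixels" (400x640x3 uint8, blue, green, red), "K" (3x3 intrinsics, pixels), "k1" (the pictures are not rectified: a ray, as slopes to the right and down, at radius r is drawn at 1 + k1 r^2 times it, then the intrinsics apply), "rvec" (rotation vector, rad) and "tvec" (3), from world to camera coordinates, as OpenCV has them. Camera axes: x right, y down, z forward; pixel columns grow to the right and rows downward; lengths in m; the calibration is good to about 2 mm. A picture is of the moment at which its call begins. There is no depth.
- hand_in(): hands the job in; it is judged then, once.
Trained networks look in a picture, given as the dict that the camera call returned (one of the last four; its "shot" number tells which), for a name from the list of things; names that differ only in an ending like _2 or _b are one class to them, and where a whole thing is asked for, a point or a joint stands for the part that bears it (a point fixed in the world has none). Each returns a list of dicts, best first, with "confidence" (0 to 1); they miss things now and then, are a little off and sometimes report something else, mostly with a low value. They report only what shows in the picture. A call takes as long as a camera call. They do not tell look-alikes from the thing itself.
- boxes_of(picture, query): "point" ([x, y, z] in m, in world coordinates, good to about 4 mm: the middle of the surface that is visible of it).
- trace(picture, query): "pixels" (400x640 bool, what is visible of it).
- mark_of(picture, query): "point" ([x, y, z] in m, in world coordinates, good to about 4 mm: a listed point, or the origin of a listed thing).
The state is a dict: "time": time; "qpos": joint angles; "qvel": joint speeds; "joint_efforts": joint torques, N m; "tool_pos": TCP position; "tool_rot": TCP orientation; "contact_force": force on the tool from outside, world axes, zero at the start; "torque": the same for the moment, N m; "opening": finger opening in m; "grip_force": force on a finger pad.
Only numpy, scipy, OpenCV 4.12 (cv2) and the standard library are available. Lean on these libraries where they do the work, as an engineer would, in place of code of your own. Each camera call takes 0.05 s, during which the arm holds its last target. There are 200 camera calls.

## Working session

There is one attempt and no reset: what is moved stays moved. The work goes in short steps, Python scripts to look and compute and a tool call to move; the robot and the scene stay as the last step left them, time stands still between calls to the robot, and variables do not carry over. Pictures are saved under pics/ and viewed, at most 10 in all, crops included, and the job is handed in when it is done.

Besides the shell and the picture viewer there is one more tool, called as name(argument=value, ...) on one line, values as JSON. arm_command: Moves the arm, as the interface text tells. Its arguments: {"type":"object","properties":{"series":{"type":"array"},"hand":{"type":"number"},"squeeze":{"type":"number"}},"required":["series"]}

```bash
mkdir -p pics; cat > h.py <<'E'
from cell import *
import numpy as np, cv2
def show(n,f): 
    p=read_camera(n); cv2.imwrite('pics/'+f,p['pixels']); return p
E
python3 - <<'E'
from h import *
s=observe(); print({k:np.round(v,3) for k,v in s.items()})
for n in ['scene','top']:
    p=show(n,n+'0.png')
    for q in ['reader','dock','dock_in','carousel','sample','post','cassette_a','marker','sanitiser']:
        print(n,q,[(np.round(d['point'],3).tolist(),round(d['confidence'],2)) for d in mark_of(p,q)])
    print([(np.round(d['point'],3).tolist(),round(d['confidence'],2)) for d in boxes_of(p,'reader')])
a=cv2.imread('pics/scene0.png');b=cv2.imread('pics/top0.png')
E
```

```text
{'time': np.float64(0.0), 'qpos': array([ 1.203,  0.343,  1.525, -0.   ,  1.275, -0.146]), 'qvel': array([-0.001, -0.001, -0.001,  0.001, -0.002,  0.   ]), 'joint_efforts': array([ 3.0000e-03, -4.3123e+01, -2.4422e+01,  7.2000e-02,  5.6000e-02,
       -0.0000e+00]), 'tool_pos': array([0.115, 0.512, 0.292]), 'tool_rot': array([-3.14, -0.  ,  2.92]), 'contact_force': array([ 0.323, -0.165, -0.828]), 'torque': array([ 0.037, -0.052, -0.04 ]), 'grip_force': np.float64(0.0), 'opening': np.float64(0.092)}
scene reader [([0.455, 0.215, 0.006], 0.81), ([0.59, 0.172, -0.002], 0.67), ([0.446, 0.344, -0.002], 0.55)]
scene dock [([0.45, 0.208, 0.001], 0.59), ([0.72, 0.315, 0.001], 0.49)]
scene dock_in [([0.454, 0.214, 0.006], 0.75), ([0.453, 0.215, 0.005], 0.38)]
scene carousel [([0.581, -0.058, 0.0], 0.63)]
scene sample [([0.63, 0.015, 0.097], 0.76)]
scene post [([0.508, -0.006, 0.138], 0.82)]
scene cassette_a [([0.79, -0.214, -0.001], 0.7), ([0.718, 0.315, 0.001], 0.51), ([0.708, 0.236, -0.003], 0.5)]
scene marker []
scene sanitiser [([0.628, 0.492, -0.0], 0.84)]
[([0.47, 0.213, 0.106], 0.86), ([0.598, 0.175, 0.069], 0.83), ([0.454, 0.34, 0.069], 0.76)]
top reader [([0.452, 0.212, 0.007], 0.74), ([0.593, 0.168, 0.002], 0.59), ([0.446, 0.344, -0.006], 0.5)]
top dock [([0.452, 0.211, -0.001], 0.89)]
top dock_in [([0.456, 0.21, 0.007], 0.9), ([0.454, 0.211, -0.0], 0.7)]
top carousel [([0.582, -0.061, -0.001], 0.8)]
top sample [([0.634, 0.013, 0.098], 0.67), ([0.629, 0.498, -0.003], 0.55)]
top post [([0.506, -0.013, 0.143], 0.97), ([0.627, 0.494, -0.0], 0.71)]
top cassette_a [([0.787, -0.222, 0.001], 0.54), ([0.507, -0.012, 0.142], 0.49), ([0.706, 0.24, -0.001], 0.41), ([0.72, 0.314, 0.0], 0.4)]
top marker [([0.358, -0.366, -0.003], 0.65), ([0.707, 0.238, -0.002], 0.22)]
top sanitiser [([0.629, 0.493, -0.001], 0.62)]
[([0.452, 0.21, 0.154], 0.64), ([0.442, 0.337, 0.105], 0.42)]
```

View pics/scene0.png

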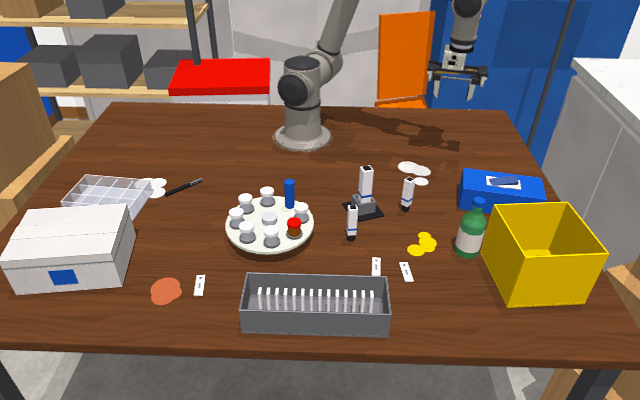

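View pics/top0.png

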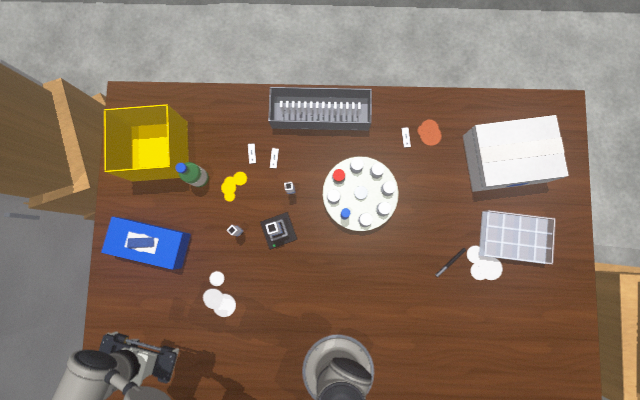

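The scene picture shows the tall docked reader at about (365,185), with short look-alikes at (352,222) and (408,193). The carousel is at (270,225), with the blue post at (289,193) and the red cap at (294,228). The top picture agrees: dock (278,230), carousel (360,194), red (339,176), blue (345,214). Next I'll get the dock yaw, the reader's top face, and the angles of the red cap and blue post.

```bash
cat >> h.py <<'E'
from scipy.spatial.transform import Rotation as R
def plane(p,uv,z):
    uv=np.asarray(uv,float).reshape(-1,1,2)
    n=cv2.undistortPoints(uv,np.array(p['K'],float),np.array([p['k1'],0,0,0,0.]))[:,0]
    Rm=cv2.Rodrigues(np.array(p['rvec'],float))[0]; t=np.array(p['tvec'],float).ravel()
    c=-Rm.T@t; d=np.c_[n,np.ones(len(n))]@Rm
    return (c+d*((z-c[2])/d[:,2])[:,None])[:,:2]
def blob(p,col):
    h=cv2.cvtColor(p['pixels'],cv2.COLOR_BGR2HSV).astype(int)
    H,S,V=h[...,0],h[...,1],h[...,2]
    return ((H>105)&(H<125)&(S>150)&(V>60)) if col=='blue' else (((H<6)|(H>174))&(S>170)&(V>80))
def near(p,m,z,c,r):
    v,u=np.nonzero(m); X=plane(p,np.c_[u,v],z); k=np.hypot(*(X-c).T)<r
    return X[k],np.c_[u,v][k]
E
python3 - <<'E'
from h import *
p=read_camera('top')
c=np.array([.582,-.06])
for q,z in [('carousel',.05),('dock',.006),('reader',.156)]:
    for d in trace(p,q)[:1]:
        v,u=np.nonzero(d['pixels']); X=plane(p,np.c_[u,v],z).astype(np.float32)
        print(q,len(X),d['confidence'],cv2.minAreaRect(X),X.mean(0),X.min(0),X.max(0))
for col,z in [('red',.096),('blue',.14)]:
    X,uv=near(p,blob(p,col),z,c,.13); 
    print(col,len(X),X.mean(0),uv.mean(0),cv2.minAreaRect(X.astype(np.float32)))
# bright top face of reader
g=p['pixels'].min(2)>200
X,uv=near(p,g,.156,np.array([.452,.211]),.05); print('top',len(X),cv2.minAreaRect(X.astype(np.float32)),X.mean(0))
g=p['pixels'][195:265,240:320]; cv2.imwrite('pics/dock.png',cv2.resize(g,None,fx=7,fy=7,interpolation=cv2.INTER_CUBIC))
E
```

```text
carousel 4314 0.6 ((0.5796141028404236, -0.06235368549823761), (0.23995862901210785, 0.24421297013759613), 1.3213990926742554) [ 0.57899386 -0.06206996] [ 0.459343   -0.18432856] [0.70020396 0.05999485]
dock 640 0.66 ((0.4541795551776886, 0.21075740456581116), (0.09980583190917969, 0.09735731035470963), 22.189455032348633) [0.45275632 0.20628257] [0.39674282 0.15086538] [0.51307184 0.26826704]
reader 701 0.54 ((0.4484366178512573, 0.19195151329040527), (0.08946671336889267, 0.08966683596372604), 21.648784637451172) [0.44736868 0.18833303] [0.39422992 0.13593946] [0.50328714 0.24604478]
red 46 [0.63342491 0.01228136] [338.13043478 174.45652174] ((0.6332306861877441, 0.012746505439281464), (0.02963409572839737, 0.0342390313744545), 46.766563415527344)
blue 55 [ 0.50735256 -0.01043082] [345.16363636 212.61818182] ((0.5069715976715088, -0.0107033159583807), (0.02155698649585247, 0.023877562955021858), 46.31772232055664)
top 57 ((0.45510411262512207, 0.21058155596256256), (0.029582977294921875, 0.03220193460583687), 19.908010482788086) [0.45522842 0.21032047]
```

View pics/dock.png

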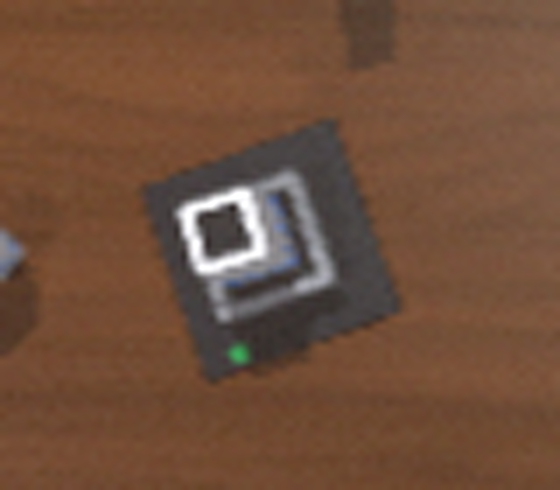

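The zoom shows the docked reader's white top, centred at (222,230) in the crop. The dock plate is turned about 20° and its edges are parallel to the reader's. The target is (0.454, 0.211) with tool yaw about 110.5°.

arm_command(series=[{"x":-397,"y":-219,"z":40,"rz":56.8},{"x":-397,"y":-219,"z":40,"rz":56.8},{"x":-397,"y":-219,"z":40,"rz":56.8},{"x":-397,"y":-219,"z":40,"rz":56.8},{"x":-397,"y":-219,"z":40,"rz":56.8},{"x":-397,"y":-219,"z":40,"rz":56.8},{"x":-397,"y":-219,"z":40,"rz":56.8},{"x":-397,"y":-219,"z":40,"rz":56.8},{"x":-397,"y":-219,"z":40,"rz":56.8},{"x":-397,"y":-219,"z":40,"rz":56.8},{"x":-397,"y":-219,"z":40,"rz":56.8},{"x":-397,"y":-219,"z":40,"rz":56.8},{"x":-397,"y":-219,"z":40,"rz":56.8},{"x":-397,"y":-219,"z":40,"rz":56.8}], hand=91.8)

```text
invalid input
```

```bash
python3 - <<'E'
from h import *
s=observe(); print(s['time'],np.round(s['tool_pos'],4),np.round(s['tool_rot'],4),np.round(s['qpos'],2))
p=show('wrist','w1.png')
for d in trace(p,'reader')[:2]:
    v,u=np.nonzero(d['pixels']); X=plane(p,np.c_[u,v],.156); print(d['confidence'],X.mean(0),len(X))
for q in ['dock_in','reader']: print(q,[(np.round(d['point'],3).tolist(),round(d['confidence'],2)) for d in mark_of(p,q)])
E
```

```text
1.3 [0.1155 0.5122 0.2922] [3.1415 0.     2.9198] [ 1.2   0.34  1.52 -0.    1.28 -0.15]
dock_in []
reader []
```

View pics/w1.png

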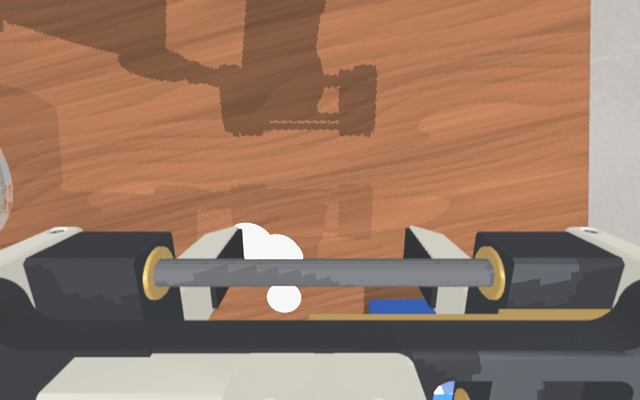

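The wrist view shows only the table and fingers, because the move was refused. I'll retry without the hand value.

arm_command(series=[{"x":-397,"y":-219,"z":40,"rx":0,"ry":0,"rz":56.8},{"x":-397,"y":-219,"z":40,"rx":0,"ry":0,"rz":56.8},{"x":-397,"y":-219,"z":40,"rx":0,"ry":0,"rz":56.8},{"x":-397,"y":-219,"z":40,"rx":0,"ry":0,"rz":56.8},{"x":-397,"y":-219,"z":40,"rx":0,"ry":0,"rz":56.8},{"x":-397,"y":-219,"z":40,"rx":0,"ry":0,"rz":56.8},{"x":-397,"y":-219,"z":40,"rx":0,"ry":0,"rz":56.8},{"x":-397,"y":-219,"z":40,"rx":0,"ry":0,"rz":56.8},{"x":-397,"y":-219,"z":40,"rx":0,"ry":0,"rz":56.8},{"x":-397,"y":-219,"z":40,"rx":0,"ry":0,"rz":56.8},{"x":-397,"y":-219,"z":40,"rx":0,"ry":0,"rz":56.8},{"x":-397,"y":-219,"z":40,"rx":0,"ry":0,"rz":56.8},{"x":-397,"y":-219,"z":40,"rx":0,"ry":0,"rz":56.8},{"x":-397,"y":-219,"z":40,"rx":0,"ry":0,"rz":56.8}])

```text
time: 2.9
tool_pos: [0.4537, 0.2123, 0.2525]
tool_rot: [3.141, -0.0, 1.931]
contact_force: [0.0, 0.2, -0.6]
opening: 0.092
grip_force: 0.0
```

```bash
python3 - <<'E'
from h import *
s=observe(); print(s['time'],np.round(s['tool_pos'],4),np.round(s['tool_rot'],4),np.round(s['qpos'],2),s['opening'])
p=show('wrist','w2.png')
for d in trace(p,'reader')[:2]:
    v,u=np.nonzero(d['pixels']); X=plane(p,np.c_[u,v],.156); print(d['confidence'],X.mean(0),len(X))
for q in ['dock_in','reader']: print(q,[(np.round(d['point'],3).tolist(),round(d['confidence'],2)) for d in mark_of(p,q)])
E
```

```text
2.9 [0.4537 0.2123 0.2525] [ 3.1412e+00 -2.0000e-04  1.9306e+00] [ 0.28  0.34  1.65  0.    1.15 -0.08] 0.09197118343052398
0.8 [0.44939684 0.22450699] 3172
0.75 [0.4404491 0.3278684] 2187
dock_in [([0.452, 0.211, 0.008], 0.77)]
reader [([0.457, 0.214, 0.005], 0.92), ([0.447, 0.345, -0.006], 0.58)]
```

View pics/w2.png

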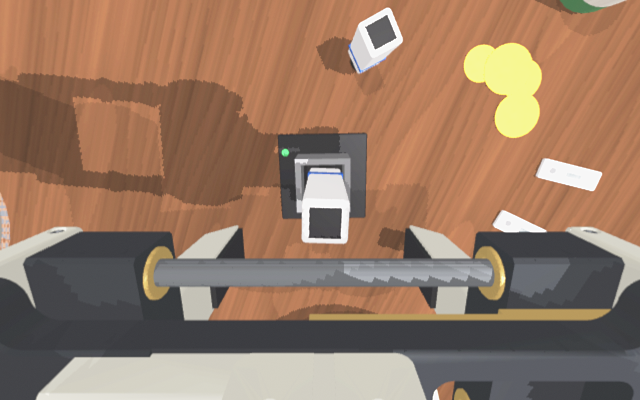

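The reader (top at 326,223) is square with the fingers and centred between them. Now I'll descend and then grip.

arm_command(series=[{"x":-1,"y":0,"z":40},{"x":-1,"y":0,"z":73},{"x":-1,"y":0,"z":73},{"x":-1,"y":0,"z":73}])

```text
invalid input
```

arm_command(series=[{"z":0},{"z":0},{"z":0},{"z":0},{"z":0},{"z":0}], hand=20, squeeze=50)

```text
invalid input
```

arm_command(series=[{"x":-1,"y":0,"z":40,"rx":0,"ry":0,"rz":0},{"x":-1,"y":0,"z":73,"rx":0,"ry":0,"rz":0},{"x":-1,"y":0,"z":73,"rx":0,"ry":0,"rz":0},{"x":-1,"y":0,"z":73,"rx":0,"ry":0,"rz":0}])

```text
time: 3.5
tool_pos: [0.455, 0.2104, 0.1797]
tool_rot: [-3.141, -0.0, 1.929]
contact_force: [0.8, 0.1, -0.2]
opening: 0.0921
grip_force: 0.0
```

arm_command(series=[{"x":0,"y":0,"z":0,"rx":0,"ry":0,"rz":0},{"x":0,"y":0,"z":0,"rx":0,"ry":0,"rz":0},{"x":0,"y":0,"z":0,"rx":0,"ry":0,"rz":0},{"x":0,"y":0,"z":0,"rx":0,"ry":0,"rz":0},{"x":0,"y":0,"z":0,"rx":0,"ry":0,"rz":0},{"x":0,"y":0,"z":0,"rx":0,"ry":0,"rz":0}], hand=20, squeeze=50)

```text
time: 4.1
tool_pos: [0.4549, 0.2103, 0.1794]
tool_rot: [3.141, -0.0, 1.928]
contact_force: [0.2, -0.3, -1.3]
opening: 0.0485
grip_force: 0.0
```

arm_command(series=[{"x":0,"y":0,"z":0,"rx":0,"ry":0,"rz":0},{"x":0,"y":0,"z":0,"rx":0,"ry":0,"rz":0},{"x":0,"y":0,"z":0,"rx":0,"ry":0,"rz":0},{"x":0,"y":0,"z":0,"rx":0,"ry":0,"rz":0},{"x":0,"y":0,"z":-10,"rx":0,"ry":0,"rz":0},{"x":0,"y":0,"z":-25,"rx":0,"ry":0,"rz":0},{"x":0,"y":0,"z":-45,"rx":0,"ry":0,"rz":0},{"x":0,"y":0,"z":-70,"rx":0,"ry":0,"rz":0},{"x":0,"y":0,"z":-95,"rx":0,"ry":0,"rz":0},{"x":0,"y":0,"z":-115,"rx":0,"ry":0,"rz":0},{"x":0,"y":0,"z":-130,"rx":0,"ry":0,"rz":0},{"x":0,"y":0,"z":-130,"rx":0,"ry":0,"rz":0}])

```text
time: 5.3
tool_pos: [0.4555, 0.2104, 0.3118]
tool_rot: [3.137, 0.0, 1.929]
contact_force: [0.1, 0.1, -1.2]
opening: 0.0318
grip_force: 49.6
```

arm_command(series=[{"x":-15,"y":3,"z":0,"rx":0,"ry":0,"rz":0},{"x":-45,"y":9,"z":0,"rx":0,"ry":0,"rz":0},{"x":-80,"y":15,"z":0,"rx":0,"ry":0,"rz":0},{"x":-115,"y":22,"z":0,"rx":0,"ry":0,"rz":0},{"x":-150,"y":28,"z":0,"rx":0,"ry":0,"rz":0},{"x":-180,"y":34,"z":0,"rx":0,"ry":0,"rz":0},{"x":-200,"y":38,"z":0,"rx":0,"ry":0,"rz":0},{"x":-209,"y":39,"z":0,"rx":0,"ry":0,"rz":0},{"x":-209,"y":39,"z":10,"rx":0,"ry":0,"rz":0},{"x":-209,"y":39,"z":20,"rx":0,"ry":0,"rz":0},{"x":-209,"y":39,"z":25,"rx":0,"ry":0,"rz":0},{"x":-209,"y":39,"z":25,"rx":0,"ry":0,"rz":0}])

```text
time: 6.5
tool_pos: [0.5637, 0.0291, 0.2829]
tool_rot: [-3.139, -0.001, 1.93]
contact_force: [-0.4, -0.3, -1.6]
opening: 0.0323
grip_force: 49.6
```

```bash
python3 - <<'E'
from h import *
s=observe(); print(s['time'],np.round(s['tool_pos'],4),np.round(s['tool_rot'],4),np.round(s['qpos'],2),s['opening'],s['grip_force'])
c=np.array([.581,-.061])
P=[show('top','t3.png'),show('scene','s3.png')]
for p in P:
  for col,z in [('red',.096),('blue',.14)]:
    X,uv=near(p,blob(p,col),z,c,.13); d=X.mean(0)-c if len(X) else np.zeros(2)
    print(col,len(X),d,np.degrees(np.arctan2(d[1],d[0])))
cv2.imwrite('pics/both3.png',np.vstack([P[0]['pixels'][100:300,200:520],P[1]['pixels'][100:300,170:490]]))
E
```

```text
6.5 [0.5637 0.0291 0.2829] [-3.1393e+00 -1.3000e-03  1.9297e+00] [-0.08  0.42  1.43  0.    1.3  -0.44] 0.0323498778407683 49.55429255962372Traceback (most recent call last):
  File "<stdin>", line 7, in <module>
  File "h.py", line 17, in near
    v,u=np.nonzero(m); X=plane(p,np.c_[u,v],z); k=np.hypot(*(X-c).T)<r
                         ~~~~~^^^^^^^^^^^^^^^^
  File "h.py", line 8, in plane
    n=cv2.undistortPoints(uv,np.array(p['K'],float),np.array([p['k1'],0,0,0,0.]))[:,0]
      ~~~~~~~~~~~~~~~~~~~^^^^^^^^^^^^^^^^^^^^^^^^^^^^^^^^^^^^^^^^^^^^^^^^^^^^^^^^
cv2.error: OpenCV(4.12.0) /io/opencv/modules/calib3d/src/undistort.dispatch.cpp:347: error: (-215:Assertion failed) CV_IS_MAT(_src) && CV_IS_MAT(_dst) && (_src->rows == 1 || _src->cols == 1) && (_dst->rows == 1 || _dst->cols == 1) && _src->cols + _src->rows - 1 == _dst->rows + _dst->cols - 1 && (CV_MAT_TYPE(_src->type) == CV_32FC2 || CV_MAT_TYPE(_src->type) == CV_64FC2) && (CV_MAT_TYPE(_dst->type) == CV_32FC2 || CV_MAT_TYPE(_dst->type) == CV_64FC2) in function 'cvUndistortPointsInternal'
```

```bash
cat >> h.py <<'E'
def near(p,m,z,c,r):
    v,u=np.nonzero(m)
    if len(u)==0: return np.zeros((0,2)),np.zeros((0,2))
    X=plane(p,np.c_[u,v],z); k=np.hypot(*(X-c).T)<r
    return X[k],np.c_[u,v][k]
C=np.array([.581,-.061])
def angs(p):
    for col,z,o in [('red',.096,0),('blue',.14,90)]:
        X,uv=near(p,blob(p,col),z,C,.13)
        if len(X): d=X.mean(0)-C; print(col,len(X),'r',round(np.hypot(*d),3),'theta',round(np.degrees(np.arctan2(d[1],d[0]))-o,1))
E
python3 - <<'E'
from h import *
P=[read_camera('top'),read_camera('scene')]
for p in P: angs(p); print()
w=read_camera('wrist'); angs(w)
cv2.imwrite('pics/both3.png',np.vstack([np.hstack([P[0]['pixels'][100:300,200:520],P[1]['pixels'][100:300,170:490]]),w['pixels'][:,:]]))
E
```

```text
red 137 r 0.096 theta 51.4
blue 294 r 0.063 theta 15.9

red 134 r 0.095 theta 66.5
blue 1598 r 0.096 theta 45.8
```

View pics/both3.png

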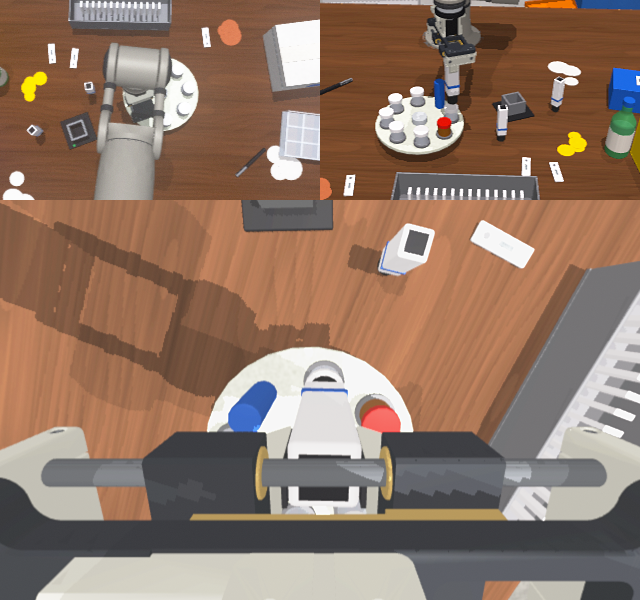

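```bash
cat >> h.py <<'E'
def proj(p,X):
    d=np.array([p['k1'],0,0,0,0.])
    return cv2.projectPoints(np.asarray(X,float),np.array(p['rvec'],float),np.array(p['tvec'],float),np.array(p['K'],float),d)[0][:,0]
A=np.linspace(0,2*np.pi,24,endpoint=False)
def cyl(p,c,r,z0,z1):
    X=np.vstack([np.c_[c[0]+r*np.cos(A),c[1]+r*np.sin(A),0*A+z] for z in (z0,z1)])
    m=np.zeros((400,640),np.uint8); cv2.fillConvexPoly(m,cv2.convexHull(np.round(proj(p,X)*16).astype(np.int32)),1,shift=4); return m>0
def theta(p,c=C,lo=-180,hi=180):
    """turntable angle (deg) by silhouette fit of the red cap and blue post"""
    roi=cyl(p,c,.12,.06,.16); red=blob(p,'red')&roi; blu=blob(p,'blue')&roi
    def sc(t):
        a=np.radians(t); s=0
        for m,b,z0,z1,r,w in((red,0,.082,.096,.02,1),(blu,np.pi/2,.05,.14,.015,1)):
            if m.sum()<8: continue
            q=cyl(p,c+.09*np.array([np.cos(a+b),np.sin(a+b)]),r,z0,z1)
            s+=w*(2*(m&q).sum()-.5*(q&~m).sum())/m.sum()
        return s
    g=np.arange(lo,hi,5.); t0=g[np.argmax([sc(t) for t in g])]
    g=np.arange(t0-6,t0+6.1,.5); s=np.array([sc(t) for t in g]); k=s>s.max()-.02
    return g[k].mean(),s.max(),int(red.sum()),int(blu.sum())
E
python3 - <<'E'
from h import *
for n in ['scene','wrist']:
    p=read_camera(n); print(n,theta(p))
    for dx,dy in [(0,0),(.003,0),(-.003,0),(0,.003),(0,-.003)]: print(dx,dy,theta(p,C+[dx,dy])[:2])
print(observe()['time'])
E
```

```text
scene (np.float64(53.75), np.float64(3.5374181011932935), 137, 293)
0 0 (np.float64(53.75), np.float64(3.5374181011932935))
0.003 0 (np.float64(54.25), np.float64(3.530355496873521))
-0.003 0 (np.float64(54.0), np.float64(3.546423855907925))
0 0.003 (np.float64(55.5), np.float64(3.514050472085897))
0 -0.003 (np.float64(55.0), np.float64(3.457499813158616))
wrist (np.float64(55.5), np.float64(-0.841276467450544), 135, 1597)
0 0 (np.float64(55.5), np.float64(-0.841276467450544))
0.003 0 (np.float64(57.5), np.float64(-1.0250052181173033))
-0.003 0 (np.float64(54.75), np.float64(-0.8255223915211392))
0 0.003 (np.float64(55.25), np.float64(-0.8480043600269025))
0 -0.003 (np.float64(57.5), np.float64(-1.1020037570444585))
6.85
```

```bash
cat >> h.py <<'E'
def arc(ph,r=.09,c=C): ph=np.radians(ph); return c+r*np.c_[np.cos(ph),np.sin(ph)]
def rows(W,start,yaw=1.929):
    tx=np.array([np.cos(yaw),np.sin(yaw)]); ty=np.array([np.sin(yaw),-np.cos(yaw)])
    d=(np.asarray(W)-start)*1000
    print(' '.join(f'({round(a@tx)},{round(a@ty)})' for a in d))
E
python3 - <<'E'
from h import *
s=np.array([.5637,.0291])
ph=np.r_[102,104.5,108,112,115.5,118.5,120.5,122,123,124,125,126,127,128,129,130.]
rows(arc(ph),s)
ph2=130+np.cumsum([1.7,2.4,3.1,3.8,4.5,5.2,5.9,6.6,7.3,8,8,6,3.5,1.5])
print(ph2); e=arc([130])[0]; rows(arc(ph2),e)
E
```

```text
(-1,-2) (-1,-6) (-1,-11) (0,-18) (-1,-23) (-1,-28) (-2,-31) (-2,-33) (-3,-35) (-3,-36) (-3,-38) (-4,-39) (-4,-41) (-5,-42) (-5,-44) (-6,-45)
[131.7 134.1 137.2 141.  145.5 150.7 156.6 163.2 170.5 178.5 186.5 192.5
 196.  197.5]
(-1,-3) (-2,-6) (-4,-10) (-7,-16) (-11,-22) (-16,-28) (-22,-35) (-30,-42) (-40,-48) (-51,-53) (-63,-57) (-72,-59) (-78,-60) (-80,-60)
```

arm_command(series=[{"x":-1,"y":-2,"z":0,"rx":0,"ry":0,"rz":0},{"x":-1,"y":-6,"z":0,"rx":0,"ry":0,"rz":0},{"x":-1,"y":-11,"z":0,"rx":0,"ry":0,"rz":0},{"x":0,"y":-18,"z":0,"rx":0,"ry":0,"rz":0},{"x":-1,"y":-23,"z":0,"rx":0,"ry":0,"rz":0},{"x":-1,"y":-28,"z":0,"rx":0,"ry":0,"rz":0},{"x":-2,"y":-31,"z":0,"rx":0,"ry":0,"rz":0},{"x":-2,"y":-33,"z":0,"rx":0,"ry":0,"rz":0},{"x":-3,"y":-35,"z":0,"rx":0,"ry":0,"rz":0},{"x":-3,"y":-36,"z":0,"rx":0,"ry":0,"rz":0},{"x":-3,"y":-38,"z":0,"rx":0,"ry":0,"rz":0},{"x":-4,"y":-39,"z":0,"rx":0,"ry":0,"rz":0},{"x":-4,"y":-41,"z":0,"rx":0,"ry":0,"rz":0},{"x":-5,"y":-42,"z":0,"rx":0,"ry":0,"rz":0},{"x":-5,"y":-44,"z":0,"rx":0,"ry":0,"rz":0},{"x":-6,"y":-45,"z":0,"rx":0,"ry":0,"rz":0}])

```text
time: 8.45
tool_pos: [0.5243, 0.0067, 0.2842]
tool_rot: [-3.141, -0.0, 1.929]
contact_force: [0.2, 0.0, -2.2]
opening: 0.0317
grip_force: 49.6
```

```bash
python3 - <<'E'
from h import *
p=read_camera('scene'); print(theta(p)); s=observe(); print(s['time'],s['tool_pos'],arc([130]))
p=read_camera('scene'); print(theta(p)); s=observe(); print(s['time'],s['tool_pos'],arc([130]))
E
```

```text
(np.float64(59.5), np.float64(3.436048398996606), 135, 251)
8.5 [0.52437542 0.00653286 0.28421923] [[0.52314912 0.007944  ]]
(np.float64(59.5), np.float64(3.4503014642549523), 135, 258)
8.55 [0.52446712 0.00661082 0.2842459 ] [[0.52314912 0.007944  ]]
```

arm_command(series=[{"x":-1,"y":-3,"z":0,"rx":0,"ry":0,"rz":0},{"x":-2,"y":-6,"z":0,"rx":0,"ry":0,"rz":0},{"x":-4,"y":-10,"z":0,"rx":0,"ry":0,"rz":0},{"x":-7,"y":-16,"z":0,"rx":0,"ry":0,"rz":0},{"x":-11,"y":-22,"z":0,"rx":0,"ry":0,"rz":0},{"x":-16,"y":-28,"z":0,"rx":0,"ry":0,"rz":0},{"x":-22,"y":-35,"z":0,"rx":0,"ry":0,"rz":0},{"x":-30,"y":-42,"z":0,"rx":0,"ry":0,"rz":0},{"x":-40,"y":-48,"z":0,"rx":0,"ry":0,"rz":0},{"x":-51,"y":-53,"z":0,"rx":0,"ry":0,"rz":0},{"x":-63,"y":-57,"z":0,"rx":0,"ry":0,"rz":0},{"x":-72,"y":-59,"z":0,"rx":0,"ry":0,"rz":0},{"x":-78,"y":-60,"z":0,"rx":0,"ry":0,"rz":0},{"x":-80,"y":-60,"z":0,"rx":0,"ry":0,"rz":0}])

```text
time: 9.95
tool_pos: [0.4966, -0.09, 0.2841]
tool_rot: [3.142, -0.0, 1.928]
contact_force: [-0.6, 0.2, -1.6]
opening: 0.0323
grip_force: 49.6
```

```bash
cat > m.py <<'E'
from h import *
# measure angle at a few instants, fit speed
T=[];Q=[]
for i in range(3):
    t=observe()['time']; p=read_camera('scene'); q=theta(p); T.append(t);Q.append(q[0]); print(round(t,3),q)
print(np.polyfit(np.array(T)-T[0],np.unwrap(Q,period=360),1)); s=observe(); print(s['time'],s['tool_pos'])
d=s['tool_pos'][:2]-C; print(np.hypot(*d),np.degrees(np.arctan2(d[1],d[0])))
E
python3 m.py
```

```text
9.95 (np.float64(140.5), np.float64(3.5701243640474845), 122, 290)
10.0 (np.float64(144.0), np.float64(3.5856266219723185), 128, 289)
10.05 (np.float64(148.25), np.float64(3.581231833910034), 125, 289)
[ 77.5   140.375]
10.1 [ 0.49642499 -0.08903097  0.28409344]
0.08909920301908546 -161.6630897557735
```

```bash
python3 - <<'E'
from h import *
t=np.arange(1,21)*.1+.04; th=152.2+77.3*t-4*t**2
ph=np.maximum(197.8,th); print(ph[-1]); rows(arc(ph),arc([197.8])[0])
E
```

```text
293.24559999999997
(0,0) (0,0) (0,0) (0,0) (0,0) (-4,0) (-15,1) (-26,2) (-36,6) (-46,10) (-55,16) (-64,22) (-71,30) (-78,38) (-83,47) (-88,56) (-91,65) (-93,75) (-94,85) (-94,94)
```

arm_command(series=[{"x":0,"y":0,"z":0,"rx":0,"ry":0,"rz":0},{"x":0,"y":0,"z":0,"rx":0,"ry":0,"rz":0},{"x":0,"y":0,"z":0,"rx":0,"ry":0,"rz":0},{"x":0,"y":0,"z":0,"rx":0,"ry":0,"rz":0},{"x":0,"y":0,"z":0,"rx":0,"ry":0,"rz":0},{"x":-4,"y":0,"z":0,"rx":0,"ry":0,"rz":0},{"x":-15,"y":1,"z":0,"rx":0,"ry":0,"rz":0},{"x":-26,"y":2,"z":0,"rx":0,"ry":0,"rz":0},{"x":-36,"y":6,"z":0,"rx":0,"ry":0,"rz":0},{"x":-46,"y":10,"z":0,"rx":0,"ry":0,"rz":0},{"x":-55,"y":16,"z":0,"rx":0,"ry":0,"rz":0},{"x":-64,"y":22,"z":0,"rx":0,"ry":0,"rz":0},{"x":-71,"y":30,"z":0,"rx":0,"ry":0,"rz":0},{"x":-78,"y":38,"z":0,"rx":0,"ry":0,"rz":0},{"x":-83,"y":47,"z":0,"rx":0,"ry":0,"rz":0},{"x":-88,"y":56,"z":0,"rx":0,"ry":0,"rz":0},{"x":-91,"y":65,"z":0,"rx":0,"ry":0,"rz":0},{"x":-93,"y":75,"z":0,"rx":0,"ry":0,"rz":0},{"x":-94,"y":85,"z":0,"rx":0,"ry":0,"rz":0},{"x":-94,"y":94,"z":0,"rx":0,"ry":0,"rz":0}])

```text
time: 12.1
tool_pos: [0.6182, -0.1441, 0.284]
tool_rot: [-3.142, -0.0, 1.929]
contact_force: [-0.1, 0.0, -1.8]
opening: 0.0319
grip_force: 49.6
```

```bash
cat > m1.py <<'E'
from h import *
s=observe(); d=s['tool_pos'][:2]-C; print(s['time'],np.round(s['tool_pos'],4),np.hypot(*d),np.degrees(np.arctan2(d[1],d[0]))%360)
p=read_camera('scene'); np.savez(f"pics/p{s['time']:.2f}.npz",**p); q=theta(p); print(q[0]%360,q)
s=observe(); d=s['tool_pos'][:2]-C; print(s['time'],np.round(s['tool_pos'],4),np.hypot(*d),np.degrees(np.arctan2(d[1],d[0]))%360)
E
python3 m1.py
```

```text
12.1 [ 0.6182 -0.1441  0.284 ] 0.09106039495724308 294.09424740142566
299.875 (np.float64(-60.125), np.float64(3.4816978193146415), 132, 321)
12.15 [ 0.619  -0.1435  0.2839] 0.09085078706590537 294.75494258641277
```

```bash
python3 - <<'E'
from h import *
t=np.arange(1,15)*.1; th=303.3+69*t-2.5*t**2+1; th[0]-=3
print(th[-1]); rows(arc(th),arc([293.2])[0])
E
```

```text
396.00000000000006
(4,23) (10,37) (16,46) (22,55) (29,62) (37,69) (46,74) (55,79) (65,82) (75,85) (85,86) (95,86) (104,85) (114,83)
```

arm_command(series=[{"x":4,"y":23,"z":0,"rx":0,"ry":0,"rz":0},{"x":10,"y":37,"z":0,"rx":0,"ry":0,"rz":0},{"x":16,"y":46,"z":0,"rx":0,"ry":0,"rz":0},{"x":22,"y":55,"z":0,"rx":0,"ry":0,"rz":0},{"x":29,"y":62,"z":0,"rx":0,"ry":0,"rz":0},{"x":37,"y":69,"z":0,"rx":0,"ry":0,"rz":0},{"x":46,"y":74,"z":0,"rx":0,"ry":0,"rz":0},{"x":55,"y":79,"z":0,"rx":0,"ry":0,"rz":0},{"x":65,"y":82,"z":0,"rx":0,"ry":0,"rz":0},{"x":75,"y":85,"z":0,"rx":0,"ry":0,"rz":0},{"x":85,"y":86,"z":0,"rx":0,"ry":0,"rz":0},{"x":95,"y":86,"z":0,"rx":0,"ry":0,"rz":0},{"x":104,"y":85,"z":0,"rx":0,"ry":0,"rz":0},{"x":114,"y":83,"z":0,"rx":0,"ry":0,"rz":0}])

```text
time: 13.55
tool_pos: [0.6548, -0.0079, 0.2843]
tool_rot: [3.141, 0.0, 1.928]
contact_force: [-0.7, -0.3, -1.8]
opening: 0.0316
grip_force: 49.6
```

```bash
python3 m1.py
```

```text
13.55 [ 0.6548 -0.0079  0.2843] 0.09088519346679505 35.755821053585535
30.75 (np.float64(30.75), np.float64(3.3803099885189436), 134, 260)
13.6 [ 0.654  -0.0064  0.2844] 0.09117355715523393 36.784022294118756
```

```bash
cat > f.py <<'E'
from h import *
import sys
from scipy.optimize import least_squares
D=[(9.95,140.5),(10,144),(10.05,148.25),(12.1,299.875)]+[tuple(map(float,a.split(','))) for a in sys.argv[4:]]
D=np.array(D); t0,n,cmd=float(sys.argv[1]),int(sys.argv[2]),float(sys.argv[3])
def mod(p,t):   # coast: w' = -(.0008 w+.0006)/I
    I=p[2]; k=.0008/I; wd=np.degrees(.75); s=t-10
    return p[0]+(p[1]+wd)*(1-np.exp(-k*s))/k-wd*s
r=least_squares(lambda p:np.r_[mod(p,D[:,0])-D[:,1],(p[2]-.012)/.002],[144,78,.012],x_scale=[1,1,.001])
p=r.x; print(p,np.round(r.fun,1)); t=t0+.1*np.arange(1,n+1)
print('w now',(mod(p,t0+.01)-mod(p,t0))/.01,'theta',mod(p,t0)); th=mod(p,t)+1
print(th[-1]); rows(arc(th),arc([cmd])[0])
E
python3 f.py 13.6 16 396 13.55,390.75
```

```text
[1.44213818e+02 8.19250802e+01 1.31781131e-02] [-0.4  0.2  0.1  0.4 -0.2  0.6]
w now 57.3758509074878 theta 393.40407398389357
478.7008507176926
(6,-2) (14,-5) (22,-9) (29,-14) (36,-20) (42,-26) (47,-32) (52,-39) (56,-46) (60,-53) (62,-61) (64,-69) (65,-77) (66,-84) (66,-92) (65,-100)
```

arm_command(series=[{"x":6,"y":-2,"z":0,"rx":0,"ry":0,"rz":0},{"x":14,"y":-5,"z":0,"rx":0,"ry":0,"rz":0},{"x":22,"y":-9,"z":0,"rx":0,"ry":0,"rz":0},{"x":29,"y":-14,"z":0,"rx":0,"ry":0,"rz":0},{"x":36,"y":-20,"z":0,"rx":0,"ry":0,"rz":0},{"x":42,"y":-26,"z":0,"rx":0,"ry":0,"rz":0},{"x":47,"y":-32,"z":0,"rx":0,"ry":0,"rz":0},{"x":52,"y":-39,"z":0,"rx":0,"ry":0,"rz":0},{"x":56,"y":-46,"z":0,"rx":0,"ry":0,"rz":0},{"x":60,"y":-53,"z":0,"rx":0,"ry":0,"rz":0},{"x":62,"y":-61,"z":0,"rx":0,"ry":0,"rz":0},{"x":64,"y":-69,"z":0,"rx":0,"ry":0,"rz":0},{"x":65,"y":-77,"z":0,"rx":0,"ry":0,"rz":0},{"x":66,"y":-84,"z":0,"rx":0,"ry":0,"rz":0},{"x":66,"y":-92,"z":0,"rx":0,"ry":0,"rz":0},{"x":65,"y":-100,"z":0,"rx":0,"ry":0,"rz":0}])

```text
time: 15.2
tool_pos: [0.5381, 0.0171, 0.2842]
tool_rot: [3.141, -0.0, 1.928]
contact_force: [-0.1, 0.4, -1.2]
opening: 0.0318
grip_force: 49.6
```

```bash
python3 m1.py
```

```text
15.2 [0.5381 0.0171 0.2842] 0.08911211070690418 118.74159736653606
112.75 (np.float64(112.75), np.float64(3.5300099206349205), 126, 288)
15.25 [0.5373 0.0167 0.2842] 0.08912832640751962 119.38186308567202
```

```bash
python3 f.py 15.25 18 478.7 13.55,390.75 15.2,472.75
```

```text
[1.44193713e+02 8.32217859e+01 1.17286201e-02] [-0.5  0.2  0.1  1.  -1.2  0.4 -0.1]
w now 45.20797126545517 theta 475.4626187196625
548.5309630553073
(-1,-3) (-2,-10) (-4,-17) (-7,-23) (-9,-29) (-13,-35) (-16,-40) (-20,-45) (-25,-50) (-29,-54) (-34,-58) (-39,-62) (-44,-65) (-49,-68) (-54,-70) (-60,-72) (-65,-74) (-70,-75)
```

arm_command(series=[{"x":-1,"y":-3,"z":0,"rx":0,"ry":0,"rz":0},{"x":-2,"y":-10,"z":0,"rx":0,"ry":0,"rz":0},{"x":-4,"y":-17,"z":0,"rx":0,"ry":0,"rz":0},{"x":-7,"y":-23,"z":0,"rx":0,"ry":0,"rz":0},{"x":-9,"y":-29,"z":0,"rx":0,"ry":0,"rz":0},{"x":-13,"y":-35,"z":0,"rx":0,"ry":0,"rz":0},{"x":-16,"y":-40,"z":0,"rx":0,"ry":0,"rz":0},{"x":-20,"y":-45,"z":0,"rx":0,"ry":0,"rz":0},{"x":-25,"y":-50,"z":0,"rx":0,"ry":0,"rz":0},{"x":-29,"y":-54,"z":0,"rx":0,"ry":0,"rz":0},{"x":-34,"y":-58,"z":0,"rx":0,"ry":0,"rz":0},{"x":-39,"y":-62,"z":0,"rx":0,"ry":0,"rz":0},{"x":-44,"y":-65,"z":0,"rx":0,"ry":0,"rz":0},{"x":-49,"y":-68,"z":0,"rx":0,"ry":0,"rz":0},{"x":-54,"y":-70,"z":0,"rx":0,"ry":0,"rz":0},{"x":-60,"y":-72,"z":0,"rx":0,"ry":0,"rz":0},{"x":-65,"y":-74,"z":0,"rx":0,"ry":0,"rz":0},{"x":-70,"y":-75,"z":0,"rx":0,"ry":0,"rz":0}])

```text
time: 17.05
tool_pos: [0.493, -0.0749, 0.2842]
tool_rot: [3.142, -0.0, 1.928]
contact_force: [-0.9, 0.2, -1.4]
opening: 0.0318
grip_force: 49.6
```

```bash
python3 m1.py
```

```text
17.05 [ 0.493  -0.0749  0.2842] 0.08907827041701437 188.9949836898039
190.75 (np.float64(-169.25), np.float64(3.5314065019947374), 119, 297)
17.1 [ 0.4932 -0.0755  0.2842] 0.08897849144082365 189.38715743371492
```

```bash
python3 f.py 17.1 11 548.5 13.55,390.75 15.2,472.75 17.05,550.75
```

```text
[1.44264076e+02 8.25469380e+01 1.22348567e-02] [-0.4  0.3  0.1  0.4 -1.4  1.4 -0.5  0.1]
w now 35.90448448085226 theta 552.0992908395424
589.5748033286479
(-13,-2) (-18,-2) (-24,-2) (-29,-1) (-34,-1) (-39,0) (-44,2) (-49,3) (-54,5) (-58,7) (-62,9)
```

arm_command(series=[{"x":-12,"y":-2,"z":0,"rx":0,"ry":0,"rz":0},{"x":-18,"y":-2,"z":0,"rx":0,"ry":0,"rz":0},{"x":-24,"y":-2,"z":0,"rx":0,"ry":0,"rz":0},{"x":-29,"y":-1,"z":0,"rx":0,"ry":0,"rz":0},{"x":-34,"y":-1,"z":0,"rx":0,"ry":0,"rz":0},{"x":-39,"y":0,"z":0,"rx":0,"ry":0,"rz":0},{"x":-44,"y":2,"z":0,"rx":0,"ry":0,"rz":0},{"x":-49,"y":3,"z":0,"rx":0,"ry":0,"rz":0},{"x":-54,"y":5,"z":0,"rx":0,"ry":0,"rz":0},{"x":-58,"y":7,"z":0,"rx":0,"ry":0,"rz":0},{"x":-62,"y":9,"z":0,"rx":0,"ry":0,"rz":0}])

```text
time: 18.2
tool_pos: [0.5234, -0.1296, 0.2842]
tool_rot: [3.142, -0.0, 1.928]
contact_force: [-0.7, 0.0, -1.1]
opening: 0.0321
grip_force: 49.6
```

```bash
python3 m1.py; python3 - <<'E'
from h import *
w=show('wrist','w4.png'); p=show('scene','s4.png')
cv2.imwrite('pics/v4.png',np.vstack([w['pixels'],cv2.resize(p['pixels'][120:260,190:446],(512,280))[:, :].copy() if 0 else np.pad(cv2.resize(p['pixels'][160:260,200:360],(320,200)),((0,0),(0,320),(0,0)))]))
E
```

```text
18.2 [ 0.5234 -0.1296  0.2842] 0.08958111523051691 229.99950757171408
230.0 (np.float64(-130.0), np.float64(3.4981151244552575), 113, 331)
18.25 [ 0.5239 -0.13    0.2842] 0.08961508383211635 230.3792643632622
```

View pics/v4.png

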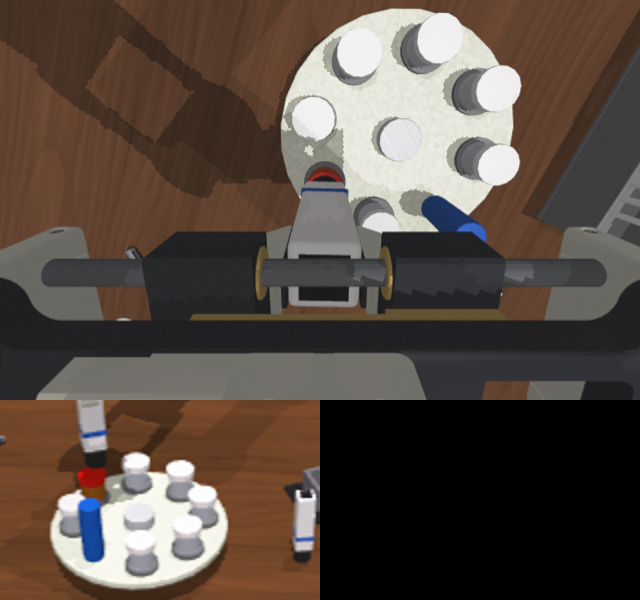

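The wrist view shows the nose squarely over the red cap (325,178), and the scene crop agrees. The carousel is clear, so I'll lift and return to above the dock.

arm_command(series=[{"x":0,"y":0,"z":-15,"rx":0,"ry":0,"rz":0},{"x":0,"y":0,"z":-35,"rx":0,"ry":0,"rz":0},{"x":10,"y":2,"z":-40,"rx":0,"ry":0,"rz":0},{"x":35,"y":6,"z":-40,"rx":0,"ry":0,"rz":0},{"x":70,"y":11,"z":-40,"rx":0,"ry":0,"rz":0},{"x":110,"y":17,"z":-40,"rx":0,"ry":0,"rz":0},{"x":150,"y":24,"z":-40,"rx":0,"ry":0,"rz":0},{"x":190,"y":30,"z":-40,"rx":0,"ry":0,"rz":0},{"x":230,"y":37,"z":-40,"rx":0,"ry":0,"rz":0},{"x":270,"y":43,"z":-40,"rx":0,"ry":0,"rz":0},{"x":305,"y":49,"z":-40,"rx":0,"ry":0,"rz":0},{"x":330,"y":53,"z":-40,"rx":0,"ry":0,"rz":0},{"x":343,"y":54,"z":-40,"rx":0,"ry":0,"rz":0},{"x":343,"y":54,"z":-40,"rx":0,"ry":0,"rz":0},{"x":343,"y":54,"z":-40,"rx":0,"ry":0,"rz":0}])

```text
time: 19.85
tool_pos: [0.4535, 0.2103, 0.324]
tool_rot: [-3.141, 0.001, 1.929]
contact_force: [0.1, -0.0, -1.8]
opening: 0.0319
grip_force: 49.6
```

```bash
python3 - <<'E'
from h import *
s=observe(); print(s['time'],np.round(s['tool_pos'],4),np.round(s['tool_rot'],4))
p=show('wrist','w5.png')
for q in ['dock_in','dock','reader']: print(q,[(np.round(d['point'],3).tolist(),round(d['confidence'],2)) for d in mark_of(p,q)])
E
```

```text
19.85 [0.4535 0.2103 0.324 ] [-3.1412e+00  5.0000e-04  1.9288e+00]
dock_in [([0.454, 0.209, 0.01], 0.69)]
dock []
reader [([0.448, 0.344, -0.004], 0.91), ([0.453, 0.216, 0.151], 0.7), ([0.587, 0.17, 0.004], 0.57)]
```

View pics/w5.png

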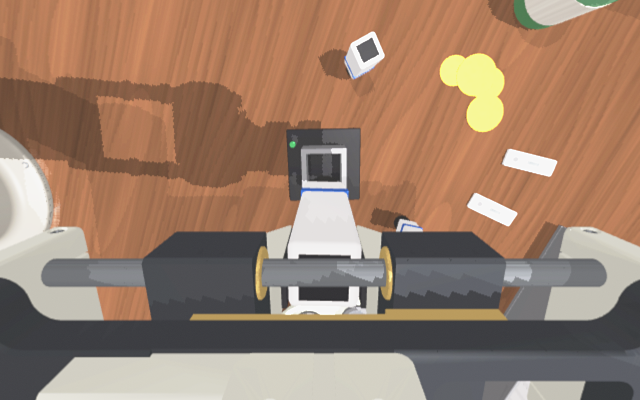

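The pocket (324,167) is in line with the held reader (centre col 324). Lowering now.

arm_command(series=[{"x":0,"y":1,"z":20,"rx":0,"ry":0,"rz":0},{"x":0,"y":1,"z":50,"rx":0,"ry":0,"rz":0},{"x":0,"y":1,"z":80,"rx":0,"ry":0,"rz":0},{"x":0,"y":1,"z":92,"rx":0,"ry":0,"rz":0},{"x":0,"y":1,"z":100,"rx":0,"ry":0,"rz":0},{"x":0,"y":1,"z":108,"rx":0,"ry":0,"rz":0},{"x":0,"y":1,"z":116,"rx":0,"ry":0,"rz":0},{"x":0,"y":1,"z":124,"rx":0,"ry":0,"rz":0},{"x":0,"y":1,"z":131,"rx":0,"ry":0,"rz":0},{"x":0,"y":1,"z":136,"rx":0,"ry":0,"rz":0},{"x":0,"y":1,"z":140,"rx":0,"ry":0,"rz":0},{"x":0,"y":1,"z":142,"rx":0,"ry":0,"rz":0},{"x":0,"y":1,"z":143,"rx":0,"ry":0,"rz":0},{"x":0,"y":1,"z":144,"rx":0,"ry":0,"rz":0},{"x":0,"y":1,"z":144,"rx":0,"ry":0,"rz":0}])

```text
time: 21.55
tool_pos: [0.4546, 0.2112, 0.1803]
tool_rot: [3.141, -0.0, 1.928]
contact_force: [0.0, 0.2, -0.6]
opening: 0.032
grip_force: 49.6
```

arm_command(series=[{"x":0,"y":0,"z":1,"rx":0,"ry":0,"rz":0},{"x":0,"y":0,"z":1,"rx":0,"ry":0,"rz":0}])

```text
time: 21.75
tool_pos: [0.4546, 0.2112, 0.1792]
tool_rot: [3.142, -0.0, 1.928]
contact_force: [-0.2, -0.5, -1.3]
opening: 0.0323
grip_force: 49.6
```

arm_command(series=[{"x":0,"y":0,"z":0,"rx":0,"ry":0,"rz":0},{"x":0,"y":0,"z":0,"rx":0,"ry":0,"rz":0},{"x":0,"y":0,"z":0,"rx":0,"ry":0,"rz":0},{"x":0,"y":0,"z":0,"rx":0,"ry":0,"rz":0},{"x":0,"y":0,"z":0,"rx":0,"ry":0,"rz":0},{"x":0,"y":0,"z":0,"rx":0,"ry":0,"rz":0},{"x":0,"y":0,"z":0,"rx":0,"ry":0,"rz":0},{"x":0,"y":0,"z":0,"rx":0,"ry":0,"rz":0},{"x":0,"y":0,"z":-20,"rx":0,"ry":0,"rz":0},{"x":0,"y":0,"z":-60,"rx":0,"ry":0,"rz":0},{"x":0,"y":0,"z":-100,"rx":0,"ry":0,"rz":0},{"x":0,"y":0,"z":-140,"rx":0,"ry":0,"rz":0},{"x":0,"y":0,"z":-140,"rx":0,"ry":0,"rz":0},{"x":0,"y":0,"z":-140,"rx":0,"ry":0,"rz":0}], hand=80)

```text
time: 23.15
tool_pos: [0.4546, 0.2112, 0.3197]
tool_rot: [3.14, 0.0, 1.928]
contact_force: [0.3, -0.8, -1.0]
opening: 0.0801
grip_force: 0.0
```

```bash
python3 - <<'E'
from h import *
s=observe(); print(s['time'],np.round(s['tool_pos'],4),s['opening'],s['grip_force'])
p=show('wrist','w6.png'); q=read_camera('scene')
for n,x in [('w',p),('s',q)]: print(n,[(np.round(d['point'],3).tolist(),round(d['confidence'],2)) for d in mark_of(x,'reader')])
cv2.imwrite('pics/v6.png',np.hstack([p['pixels'][100:300,220:440],cv2.resize(q['pixels'][150:240,320:420],(222,200))]))
E
```

```text
23.15 [0.4546 0.2112 0.3197] 0.08006524587240109 0.0
w [([0.456, 0.215, 0.005], 0.88), ([0.451, 0.212, 0.006], 0.65), ([0.446, 0.343, -0.005], 0.62), ([0.586, 0.172, 0.001], 0.59), ([0.7, 0.238, 0.002], 0.38), ([0.723, 0.317, 0.0], 0.32)]
s [([0.588, 0.175, -0.002], 0.55), ([0.445, 0.342, 0.0], 0.51)]
```

View pics/v6.png

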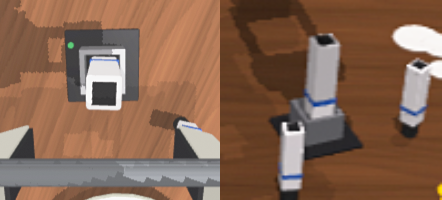

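The reader stands upright in its pocket and is released, and the gripper is clear above it.

```bash
python3 -c "
from cell import *
print(hand_in())"
```

```text
the job is handed in; nothing more can be done
None
```

The job is handed in, with no verdict returned: the carousel was pushed to about 1.35 rad/s anticlockwise, the nose then tracked the red cap for about 7 s (within about 1 cm except a brief slip to about 13 mm, by camera estimate), and the reader is back upright in its dock and released.

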